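# Find the weak leaf spring and flag it

## Robot

A 7-joint arm with a two-finger parallel gripper is mounted at the origin on a cart in front of the work surface, level with it; the furniture and walls round the work are solid. World frame = base frame: x ahead of the robot, y to its left, z up, the work surface at z = 0. Lengths are in m, angles in rad, forces in N, time in s.
With the tool pointing down it reaches from about 0.4 to 0.85 m from the base axis. Payload 10.4 kg.
Tool frame: the origin (TCP) lies on the centre line of the jaws, within the pads' length; the fingertips stand 17 mm ahead of it and the grasp point (between the pads) lies 2 mm behind it; z points along the fingers, y is the direction in which the jaws open and shut (so a half turn about z gives the same grasp; the last joint's range is limited). The gripper opens to 87 mm and grips with 3 to 60 N. Pads are 19 mm wide; open, the fingers measure 117 mm over their backs; the gripper's body (75 mm by 190 mm) begins 51 mm behind the grasp point.
Start: joints at [-1.155, 0.332, -0.065, 1.46, 0.022, 1.35, -0.088], TCP at [0.266, 0.566, 0.2] pointing down, gripper open.
Joint ranges: [-2.6, 2.6], [-0.5, 2.12], [-1.47, 1.34], [0.16, 2.42], [-1.27, 4.41], [0.06, 2.06], [-2.6, 2.6]. Speed limits (rad/s): [2.22, 2.22, 2.79, 2.79, 3.14, 3.14, 3.14].

## Interface

Orientations are given as a unit quaternion [x, y, z, w].
In Python, from bench import r gives the robot as it stands.
- The arm moves only by the tool apply_moves, never from a script. Its argument "commands" is a list of rows, each an object with "rot": the turn, a rotation vector about the world's x, y, z in units of 180 degrees (1.0 is 180 degrees), a list of three; "linear": the shift along the world's x, y, z in units of 0.3 m (1.0 is 0.3 m), a list of three; "grip": the closure, from -1 (fully open) to 1 (shut). A call has 1 to 20 rows; each row is the pose to reach, as a shift and turn from the pose commanded when the call began, turning the shorter way round; what a row does not reach only later rows make up. A row lasts 1/10 s, in which the tool goes at most 50 mm and 8.59 degrees, less where a joint would pass 70% of its speed; a pose out of reach is approached as far as the arm can. A call with a number of a shift or a turn outside -1 to 1 is refused whole. A call with a gripper value outside its range is refused whole. The fingers move at their own pace and stop on an object; "newtons" is the grip in N (left out, the last holds). Time passes only in rows, so rows that repeat a pose let the fingers close. It gives the time, the measured TCP pose, the force and the opening at its end, in the units of the state.
- r.read_state(): the state, without advancing time (a new reading comes with each control period).
- r.camera(name): name is "side" or "top" or "wrist"; returns a dict with "frame" (400x640x3 uint8, red, green, blue), "mtx" (3x3 intrinsics, pixels), "extrinsics" (4x4, takes a point from world to camera coordinates). Camera axes: x right, y down, z forward; pixel columns grow to the right and rows downward; lengths in m; the calibration is good to about 2 mm. A picture is of the moment at which its call begins. There is no depth.
- r.close_job(): hands the job in, once; it reports no verdict.
Trained networks look in a picture, given as the dict that the camera call returned (one of the last four; its "shot" number tells which), for a name from the list of things; names that differ only in an ending like _2 or _b are one class to them, and where a whole thing is asked for, a point or a joint stands for the part that bears it (a point fixed in the world has none). Each returns a list of dicts, best first, with "p" (0 to 1); they miss things now and then, are a little off and sometimes report something else, mostly with a low value. They report only what shows in the picture. A call takes as long as a camera call.
- r.search_frame(thing, picture): "bbox" ([left, top, width, height] in pixels, round what is visible of it).
- r.spot_point(thing, picture): "location" ([column, row] in pixels: a listed point, or the origin of a listed thing).
The state is a dict: "time": time; "joint_positions": joint angles; "joint_vel": joint speeds; "joint_torque": joint torques, N m; "ee_pos": TCP position; "eef_rot": TCP orientation; "ft_force": force on the tool from outside, world axes, zero at the start; "torque": the same for the moment, N m; "width": finger opening in m.
Only numpy, scipy, OpenCV 4.12 (cv2) and the standard library are available. Lean on these libraries where they do the work, as an engineer would, in place of code of your own. Each camera call takes 0.05 s, during which the arm holds its last target. There are 200 camera calls.

## Task

Three leaf springs are clamped side by side on the test plate. Going from left to right, press the free tip of each one gently down until it rests on its rubber stop, hold it there for a moment without squashing the stop, and let it up again. Then tip over the red flag in front of the softest spring, away from you, leaving the other two flags standing and the things round the plate where they are.

Things in the scene. Friction and masses are not known exactly. Their poses are not given: they have to be found in the camera images.
- fixture: grey steel plate 225x255x12 mm fixed on the bench with three look-alike spring bays 85 mm apart. Origin: underside, middle bay; x from the robot's side (-130) to the clamps (+95 mm), y to the left bay. From the robot's side each bay has a red flag (pivot x=-110), a steel leaf with a brass button (x=-40) over a rubber-topped post, and a dark clamp block (x=40 to 80). All under 90 mm high.
- tip_left (a point): centre of the top of the flat brass button, 24 mm across, on the free end of the left (+y) leaf at rest, 74 mm above the bench; axes as the plate; does not follow the leaf. Press here straight down with shut fingertips. Travel to the rubber stop: 7 to 13 mm, differs per leaf and is not told. On the stop the force climbs by about 6 to 7 N per further mm; more than 2 mm of squash spoils the test.
- flag_left (a point): foot of the left (+y) bay's red flag, 4 mm above its pivot, 30 mm above the bench; axes as the plate. Red tab 26 mm wide, 6 thick, reaching 51 mm from the pivot; it stands leaning to the robot (top 29 mm nearer than the pivot, 68 mm above the bench). Pushed away from the robot with shut fingers it tips over and stays. Side cheeks: 32 mm above the bench, 18 mm fore and aft, 22 mm to each side.
- tip_mid (a point): centre of the top of the flat brass button, 24 mm across, on the free end of the middle leaf at rest, 74 mm above the bench; axes as the plate; does not follow the leaf. Press here straight down with shut fingertips. Travel to the rubber stop: 7 to 13 mm, differs per leaf and is not told. On the stop the force climbs by about 6 to 7 N per further mm; more than 2 mm of squash spoils the test.
- flag_mid (a point): foot of the middle bay's red flag, 4 mm above its pivot, 30 mm above the bench; axes as the plate. Red tab 26 mm wide, 6 thick, reaching 51 mm from the pivot; it stands leaning to the robot (top 29 mm nearer than the pivot, 68 mm above the bench). Pushed away from the robot with shut fingers it tips over and stays. Side cheeks: 32 mm above the bench, 18 mm fore and aft, 22 mm to each side.
- tip_right (a point): centre of the top of the flat brass button, 24 mm across, on the free end of the right (-y) leaf at rest, 74 mm above the bench; axes as the plate; does not follow the leaf. Press here straight down with shut fingertips. Travel to the rubber stop: 7 to 13 mm, differs per leaf and is not told. On the stop the force climbs by about 6 to 7 N per further mm; more than 2 mm of squash spoils the test.
- flag_right (a point): foot of the right (-y) bay's red flag, 4 mm above its pivot, 30 mm above the bench; axes as the plate. Red tab 26 mm wide, 6 thick, reaching 51 mm from the pivot; it stands leaning to the robot (top 29 mm nearer than the pivot, 68 mm above the bench). Pushed away from the robot with shut fingers it tips over and stays. Side cheeks: 32 mm above the bench, 18 mm fore and aft, 22 mm to each side.
- leaf_a (a joint): downward angle of one of the three leaves (rad), 0 at rest; 0.0125 rad is 1 mm at its button, 80 mm from the clamp's edge. Which bay it sits in changes and is not told. Leaves have rates between 0.3 and 1.6 N per mm at the button; the softest has about half the rate of the next.
- leaf_b (a joint): downward angle of one of the three leaves (rad), 0 at rest; 0.0125 rad is 1 mm at its button, 80 mm from the clamp's edge. Which bay it sits in changes and is not told. Leaves have rates between 0.3 and 1.6 N per mm at the button; the softest has about half the rate of the next.
- leaf_c (a joint): downward angle of one of the three leaves (rad), 0 at rest; 0.0125 rad is 1 mm at its button, 80 mm from the clamp's edge. Which bay it sits in changes and is not told. Leaves have rates between 0.3 and 1.6 N per mm at the button; the softest has about half the rate of the next.
- flag_p (a joint): angle of one of the three red flags (rad; which bay it is in changes and is not told): near 0 leaning to the robot, 1.2 tipped fully away.
- flag_q (a joint): angle of one of the three red flags (rad; which bay it is in changes and is not told): near 0 leaning to the robot, 1.2 tipped fully away.
- flag_r (a joint): angle of one of the three red flags (rad; which bay it is in changes and is not told): near 0 leaning to the robot, 1.2 tipped fully away.
- hole_saw: dark hole saw standing on the bench left of the plate, 50 mm across, 61 mm high; origin at the centre of its underside. Leave it alone.
- weld_magnet: flat red triangular welding magnet lying right of the plate, 75x85x15 mm; origin at the centre of its underside. Leave it alone.
- big_bolt: rusty bolt standing on its head left of the plate, 33x29x74 mm; origin at the centre of its underside. Leave it alone.

How it is judged:
By the outcome, as a careful person would: the job done as asked, in the order asked, and still so for the second after the job is handed in, with the robot touching nothing.
It also fails if it takes over 72 s, if anything falls off the work surface, if the arm or the gripper's body presses on something with over 40 N, if the wrist force passes 120 N, or if a joint passes its speed limit or range.

## Working session

There is one attempt and no reset: what is moved stays moved. The work goes in short steps, Python scripts to look and compute and a tool call to move; the robot and the scene stay as the last step left them, time stands still between calls to the robot, and variables do not carry over. Pictures are saved under pics/ and viewed, about 8 in all and at most 12, crops included, and the job is handed in when it is done.

Besides the shell and the picture viewer there is one more tool, called after "Call:" as a command line: name --argument value ..., lists and objects as JSON in quotes. apply_moves: Moves the arm, as the interface text tells. Its arguments: {"type":"object","properties":{"commands":{"type":"array","items":{"type":"object","properties":{"rot":{"type":"array","items":{"type":"number"}},"linear":{"type":"array","items":{"type":"number"}},"grip":{"type":"number"}}}},"newtons":{"type":"number"}},"required":["commands"]}

```bash
mkdir -p pics; cat > h.py <<'E'
from bench import r
import numpy as np, cv2
def ray(c,px):
    E=np.array(c["extrinsics"]);K=np.array(c["mtx"]);R=E[:3,:3];o=-R.T@E[:3,3]
    return o,R.T@np.linalg.solve(K,[px[0],px[1],1])
def atz(c,px,z):
    o,d=ray(c,px);return o+d*(z-o[2])/d[2]
def proj(c,p):
    E=np.array(c["extrinsics"]);q=np.array(c["mtx"])@(E[:3,:3]@np.array(p)+E[:3,3]);return q[:2]/q[2]
def save(c,n): cv2.imwrite("pics/"+n,cv2.cvtColor(c["frame"],cv2.COLOR_RGB2BGR))
E
python3 - <<'E'
from h import *
s=r.read_state();print({k:np.round(v,3) for k,v in s.items()})
Z=dict(tip_left=.074,tip_mid=.074,tip_right=.074,flag_left=.03,flag_mid=.03,flag_right=.03,fixture=0,hole_saw=0,weld_magnet=0,big_bolt=0)
for n in["top","side"]:
    c=r.camera(n);save(c,n+"0.png")
    for t,z in Z.items():
        for d in r.spot_point(t,c)[:2]:print(n,t,round(d["p"],2),np.round(d["location"],0),np.round(atz(c,d["location"],z),4))
E
```

```text
{'time': np.float64(0.0), 'joint_positions': array([-1.155,  0.333, -0.065,  1.461,  0.022,  1.35 , -0.088]), 'joint_vel': array([ 0.002,  0.   ,  0.001,  0.   , -0.001,  0.   , -0.002]), 'joint_torque': array([-0.0000e+00, -6.2326e+01,  2.4000e-02, -3.8990e+01, -6.1000e-02,
        4.0000e-02,  0.0000e+00]), 'ee_pos': array([0.265, 0.565, 0.199]), 'eef_rot': array([ 0.218,  0.976, -0.001, -0.   ]), 'ft_force': array([ 0.209, -0.442, -0.399]), 'torque': array([-0.013,  0.006, -0.054]), 'width': np.float64(0.087)}
top tip_left 0.67 [281. 228.] [0.5643 0.3075 0.074 ]
top tip_mid 0.94 [328. 228.] [0.559  0.2279 0.074 ]
top tip_right 0.57 [381. 232.] [0.5462 0.137  0.074 ]
top flag_left 0.92 [279. 272.] [0.494 0.319 0.03 ]
top flag_mid 0.68 [324. 269.] [0.4943 0.2378 0.03  ]
top flag_right 0.83 [375. 273.] [0.4798 0.1501 0.03  ]
top flag_right 0.5 [279. 228.] [0.5735 0.3141 0.03  ]
top fixture 0.87 [332. 216.] [0.594 0.217 0.   ]
top hole_saw 0.56 [235. 251.] [0.5418 0.3992 0.    ]
top weld_magnet 0.86 [425. 218.] [0.5781 0.0419 0.    ]
top weld_magnet 0.67 [240. 186.] [0.6644 0.3866 0.    ]
top big_bolt 0.82 [238. 186.] [0.6647 0.39   0.    ]
side tip_left 0.77 [312. 222.] [0.567  0.3151 0.074 ]
side tip_right 0.6 [329. 179.] [0.5442 0.1602 0.074 ]
side tip_right 0.42 [315. 221.] [0.5599 0.3112 0.074 ]
side flag_left 0.81 [343. 242.] [0.4985 0.3232 0.03  ]
side flag_mid 0.76 [350. 214.] [0.4867 0.2319 0.03  ]
side flag_right 0.64 [354. 190.] [0.479  0.1432 0.03  ]
side fixture 0.93 [303. 215.] [0.6007 0.2187 0.    ]
side hole_saw 0.8 [316. 283.] [0.5467 0.4145 0.    ]
side weld_magnet 0.46 [317. 172.] [0.584  0.0382 0.    ]
side big_bolt 0.93 [261. 270.] [0.6659 0.3952 0.    ]
```

```bash
python3 - <<'E'
from h import *
im=cv2.imread("pics/top0.png");s=cv2.imread("pics/side0.png")
a=cv2.resize(im[130:330,200:460],None,fx=2.3,fy=2.3,interpolation=3)
cv2.imwrite("pics/v1.png",a)
cv2.imwrite("pics/v2.png",cv2.resize(s[130:330,200:460],None,fx=2.3,fy=2.3,interpolation=3))
# fit plate
from scipy.optimize import least_squares
P=np.array([[.5643,.3075],[.559,.2279],[.5462,.137],[.494,.319],[.4943,.2378],[.4798,.1501],[.567,.3151],[.5442,.1602],[.4985,.3232],[.4867,.2319],[.479,.1432]])
L=np.array([[-40,85],[-40,0],[-40,-85],[-110,85],[-110,0],[-110,-85],[-40,85],[-40,-85],[-110,85],[-110,0],[-110,-85]])/1e3
def T(q,l):
    c,s=np.cos(q[2]),np.sin(q[2]);return q[:2]+l@np.array([[c,s],[-s,c]])
f=least_squares(lambda q:(T(q,L)-P).ravel(),[.6,.22,-.1],loss="soft_l1",f_scale=.004)
print(f.x,np.round((T(f.x,L)-P)*1e3,1));print(np.round(T(f.x,L[:6]),4))
E
```

```text
[ 0.59693189  0.22294492 -0.10744929] [[  2.    4.2]
 [ -1.8  -0.7]
 [  1.8   5.7]
 [  2.7   0.3]
 [ -6.7  -3.1]
 [ -1.3   0.1]
 [ -0.7  -3.4]
 [  3.8 -17.5]
 [ -1.8  -3.9]
 [  0.9   2.8]
 [ -0.5   7. ]]
[[0.5663 0.3117]
 [0.5572 0.2272]
 [0.548  0.1427]
 [0.4967 0.3193]
 [0.4876 0.2347]
 [0.4785 0.1502]]
```

View pics/v1.png

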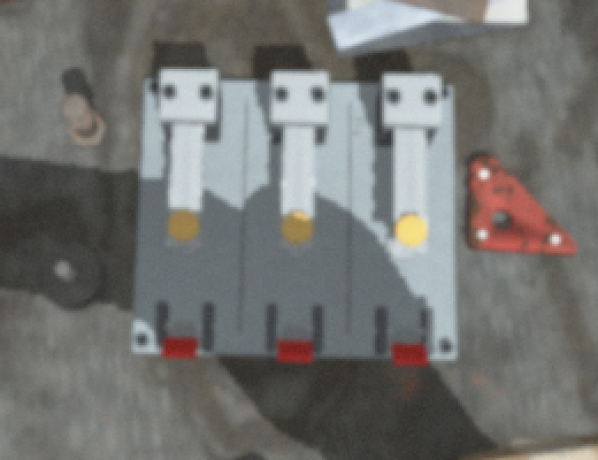

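View pics/v2.png

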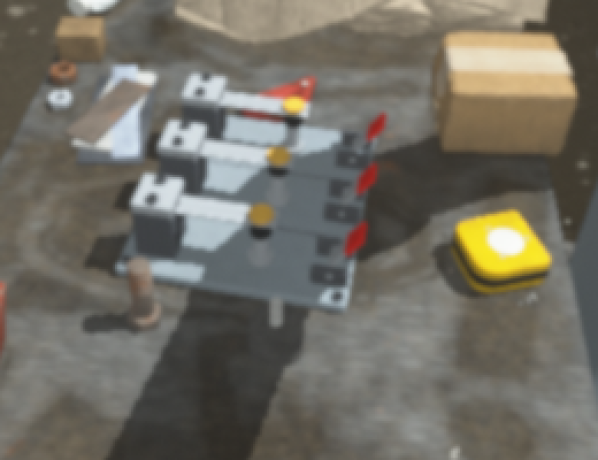

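```bash
python3 - <<'E'
from h import *
from scipy.spatial.transform import Rotation as R
T=[(183,226),(297,228),(410,230)];S=[(262,214),(278,157),(294,105)]
ct=r.camera("top");cs=r.camera("side")
for t,s in zip(T,S):
    f=lambda p:(200+p[0]/2.3,130+p[1]/2.3)
    print(atz(ct,f(t),.074).round(4),atz(cs,f(s),.074).round(4))
s=r.read_state();print(R.from_quat(s["eef_rot"]).as_matrix().round(3),s["ee_pos"],s["ft_force"])
E
```

```text
[0.564  0.3105 0.074 ] [0.5625 0.3165 0.074 ]
[0.5565 0.2258 0.074 ] [0.5559 0.2346 0.074 ]
[0.5491 0.142  0.074 ] [0.5474 0.1479 0.074 ]
[[-0.905  0.425  0.   ]
 [ 0.425  0.905  0.   ]
 [-0.     0.    -1.   ]] [0.26555327 0.56579395 0.20028375] [0.26200192 0.3097269  0.07056514]
```

Call:
apply_moves --commands '[{"linear":[0.1,-0.085,0],"rot":[0,0,0.03],"grip":1},{"linear":[0.22,-0.19,0],"rot":[0,0,0.06],"grip":1},{"linear":[0.35,-0.3,0],"rot":[0,0,0.09],"grip":1},{"linear":[0.48,-0.41,0],"rot":[0,0,0.111],"grip":1},{"linear":[0.6,-0.513,0],"rot":[0,0,0.111],"grip":1},{"linear":[0.72,-0.616,0],"rot":[0,0,0.111],"grip":1},{"linear":[0.84,-0.72,-0.05],"rot":[0,0,0.111],"grip":1},{"linear":[0.94,-0.8,-0.1],"rot":[0,0,0.111],"grip":1},{"linear":[0.99,-0.847,-0.17],"rot":[0,0,0.111],"grip":1},{"linear":[0.99,-0.847,-0.22],"rot":[0,0,0.111],"grip":1},{"linear":[0.99,-0.847,-0.22],"rot":[0,0,0.111],"grip":1},{"linear":[0.99,-0.847,-0.22],"rot":[0,0,0.111],"grip":1},{"linear":[0.99,-0.847,-0.22],"rot":[0,0,0.111],"grip":1}]' --newtons 20

```text
time: 2.5
ee_pos: [0.5621, 0.3134, 0.1356]
eef_rot: [0.044, 0.999, 0.001, 0.001]
ft_force: [-0.2, -0.1, 0.2]
width: 0.0012
```

```bash
python3 - <<'E'
from h import *
w=r.camera("wrist");s=r.camera("side")
for n,c in(("w",w),("s",s)):
    for t in["tip_left","tip_mid","tip_right"]:
        for d in r.spot_point(t,c)[:1]:print(n,t,round(d["p"],2),np.round(d["location"]),np.round(atz(c,d["location"],.074),4))
a=w["frame"];b=s["frame"][130:290,220:420]
a=cv2.resize(a,(640,400));b=cv2.resize(b,None,fx=2,fy=2,interpolation=3)
out=np.zeros((590,800,3),np.uint8);save(w,"w1.png")
cv2.imwrite("pics/s1.png",cv2.cvtColor(cv2.resize(b,(600,480)),4))
f=[0.5621,.3134,.1186];print(proj(s,f),proj(w,f),r.read_state()["ee_pos"],r.read_state()["time"])
E
```

```text
w tip_mid 0.57 [216. 209.] [0.5534 0.2265 0.074 ]
w tip_right 0.48 [222. 122.] [0.4861 0.2435 0.074 ]
s tip_left 0.94 [315. 222.] [0.5599 0.3133 0.074 ]
s tip_mid 0.62 [320. 194.] [0.5587 0.2179 0.074 ]
s tip_right 0.59 [327. 178.] [0.5481 0.1554 0.074 ]
[314.46762483 206.54089585] [323.66358192 229.27354929] [0.56251832 0.31182172 0.13445426] 2.9
```

View pics/w1.png

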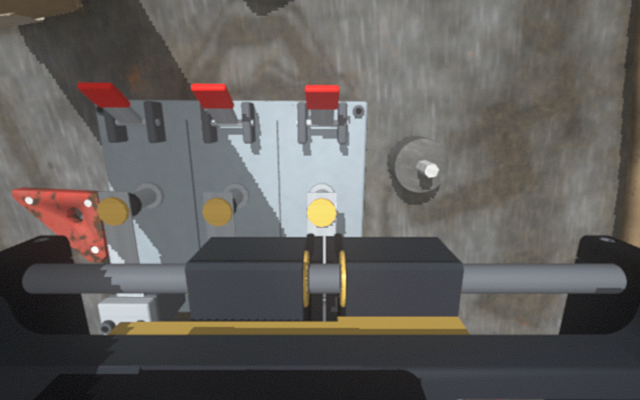

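View pics/s1.png

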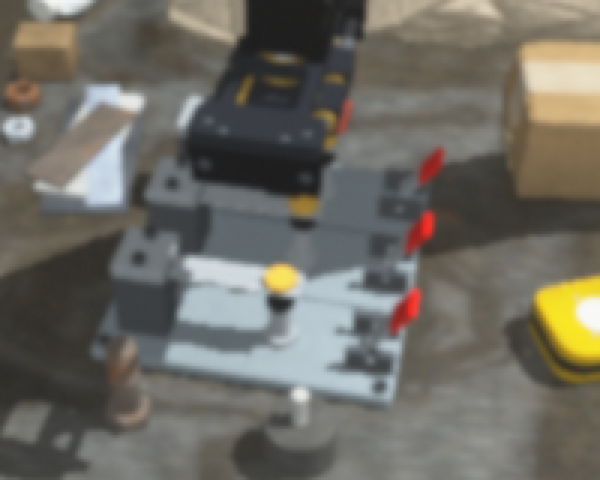

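```bash
python3 - <<'E'
from h import *
w=r.camera("wrist")
for p in[(321,212),(217,212),(113,211)]:print(atz(w,p,.074).round(4))
for p in[(321,88),(211,88),(99,88)]:print("flagtop",atz(w,p,.068).round(4))
print(r.read_state()["ee_pos"])
E
```

```text
[0.563  0.3095 0.074 ]
[0.5555 0.2257 0.074 ]
[0.5472 0.1422 0.074 ]
flagtop [0.4684 0.3181 0.068 ]
flagtop [0.4611 0.2361 0.068 ]
flagtop [0.4536 0.1525 0.068 ]
[0.56251306 0.31176452 0.13439027]
```

Call:
apply_moves --commands '[{"linear":[0,-0.003,-0.05],"grip":1},{"linear":[0,-0.003,-0.1],"grip":1},{"linear":[0,-0.003,-0.12],"grip":1},{"linear":[0,-0.003,-0.127],"grip":1},{"linear":[0,-0.003,-0.127],"grip":1},{"linear":[0,-0.003,-0.127],"grip":1}]'

```text
validation failed for argument at $.co...
```

```bash
cat >> h.py <<'E'
def avg(n=6):
    a=[]
    for i in range(n):
        r.camera("side");s=r.read_state();a.append(list(s["ft_force"])+list(s["ee_pos"]))
    a=np.array(a);print(round(s["time"],2),"F",a[:,:3].mean(0).round(2),"sd",a[:,2].std().round(2),"pos",a[:,3:].mean(0).round(4))
E
python3 -c "
from h import *
avg()"
```

```text
3.25 F [ 0.04 -0.36 -0.29] sd 0.58 pos [0.5625 0.3117 0.1343]
```

Call:
apply_moves --commands '[{"linear":[0,0,-0.005],"grip":1},{"linear":[0,0,-0.01],"grip":1},{"linear":[0,0,-0.015],"grip":1},{"linear":[0,0,-0.02],"grip":1},{"linear":[0,0,-0.025],"grip":1},{"linear":[0,0,-0.025],"grip":1},{"linear":[0,0,-0.025],"grip":1}]'

```text
validation failed for argument at $.co...
```

```bash
python3 -c "
from h import *
avg()"
```

```text
3.55 F [-0.06 -0.04  0.06] sd 0.39 pos [0.5625 0.3117 0.1343]
```

Call:
apply_moves --commands '[{"linear":[0,-0.003,-0.05],"rot":[0,0,0],"grip":1},{"linear":[0,-0.003,-0.1],"rot":[0,0,0],"grip":1},{"linear":[0,-0.003,-0.12],"rot":[0,0,0],"grip":1},{"linear":[0,-0.003,-0.127],"rot":[0,0,0],"grip":1},{"linear":[0,-0.003,-0.127],"rot":[0,0,0],"grip":1},{"linear":[0,-0.003,-0.127],"rot":[0,0,0],"grip":1}]'

```text
time: 4.15
ee_pos: [0.5628, 0.311, 0.0966]
eef_rot: [0.045, 0.999, 0.0, 0.0]
ft_force: [-0.1, 0.0, -0.6]
width: 0.0005
```

Call:
apply_moves --commands '[{"linear":[0,0,-0.007],"rot":[0,0,0],"grip":1},{"linear":[0,0,-0.014],"rot":[0,0,0],"grip":1},{"linear":[0,0,-0.02],"rot":[0,0,0],"grip":1},{"linear":[0,0,-0.027],"rot":[0,0,0],"grip":1},{"linear":[0,0,-0.033],"rot":[0,0,0],"grip":1},{"linear":[0,0,-0.033],"rot":[0,0,0],"grip":1},{"linear":[0,0,-0.033],"rot":[0,0,0],"grip":1}]'

```text
time: 4.85
ee_pos: [0.5625, 0.3108, 0.0862]
eef_rot: [0.045, 0.999, 0.0, -0.0]
ft_force: [0.1, 0.4, 0.9]
width: 0.0007
```

```bash
python3 -c "
from h import *
avg()"
```

```text
5.15 F [-0.08  0.3  -0.17] sd 0.73 pos [0.5626 0.3108 0.0864]
```

Call:
apply_moves --commands '[{"linear":[0,0,-0.004],"rot":[0,0,0],"grip":1},{"linear":[0,0,-0.007],"rot":[0,0,0],"grip":1},{"linear":[0,0,-0.007],"rot":[0,0,0],"grip":1}]'

```text
time: 5.45
ee_pos: [0.5624, 0.3108, 0.084]
eef_rot: [0.045, 0.999, -0.0, -0.0]
ft_force: [0.2, 0.5, -0.2]
width: 0.0006
```

```bash
python3 -c "
from h import *
avg(10)
s=r.camera('side');b=s['frame'][165:265,265:390];save(dict(frame=cv2.resize(b,(750,600),interpolation=3)),'s2.png')"
```

```text
5.95 F [ 0.15 -0.    0.02] sd 0.64 pos [0.5625 0.3108 0.0842]
```

View pics/s2.png

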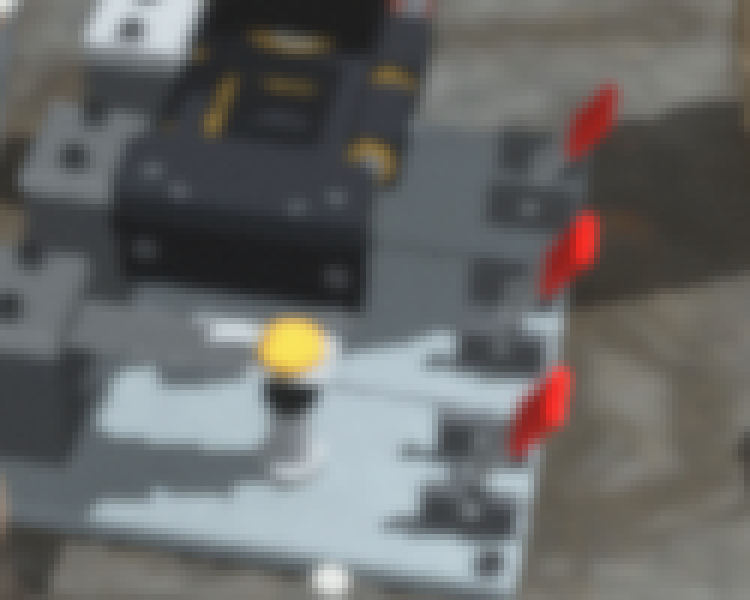

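```bash
python3 - <<'E'
from h import *
s=r.camera("side");w=r.camera("wrist")
E=np.array(s["extrinsics"]);print("cam",(-E[:3,:3].T@E[:3,3]).round(3))
E=np.array(w["extrinsics"]);print("wcam",(-E[:3,:3].T@E[:3,3]).round(3))
f=lambda p:((proj(s,p)-[265,165])*6).round()
print("tip",f([.5625,.311,.067]),"fing root",f([.5625,.311,.133]),"body",[f([.5625+a,.311+b,.133]) for a in(-.037,.037) for b in(-.095,.095)])
print("button",f([.563,.3105,.074]),proj(w,[.563,.3105,.074]))
save(w,"w2.png")
E
```

```text
cam [0.502 0.881 0.636]
wcam [0.491 0.318 0.269]
tip [295. 351.] fing root [297. 213.] body [array([425.,  53.]), array([382., 426.]), array([227.,  38.]), array([143., 405.])]
button [294. 336.] [323.3055123  233.58289433]
```

View pics/w2.png

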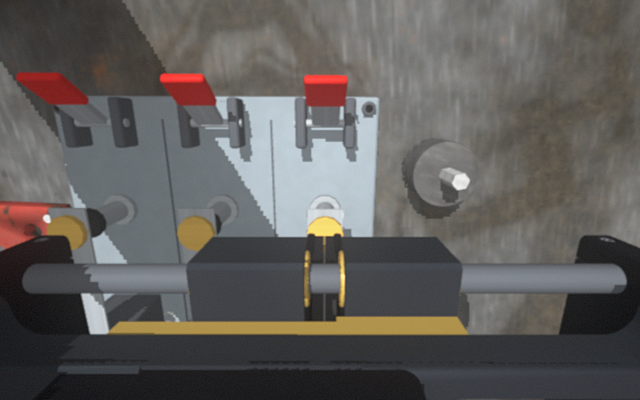

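Call:
apply_moves --commands '[{"linear":[0,0,-0.004],"rot":[0,0,0],"grip":1},{"linear":[0,0,-0.007],"rot":[0,0,0],"grip":1},{"linear":[0,0,-0.01],"rot":[0,0,0],"grip":1},{"linear":[0,0,-0.01],"rot":[0,0,0],"grip":1}]'

```text
time: 6.5
ee_pos: [0.5624, 0.3108, 0.081]
eef_rot: [0.045, 0.999, -0.0, -0.0]
ft_force: [1.0, -0.3, 1.1]
width: 0.0008
```

```bash
python3 - <<'E'
from h import *
avg(8)
c=r.camera("side");w=r.camera("wrist")
def yel(f):
    h=cv2.cvtColor(f,cv2.COLOR_RGB2HSV);m=cv2.inRange(h,(18,130,70),(32,255,255))
    n,l,s,ce=cv2.connectedComponentsWithStats(m);return [(s[i].tolist(),ce[i].round(1)) for i in range(1,n) if s[i][4]>20]
for f in(c["frame"],w["frame"]):
    for q in yel(f):
        if q[0][0]<340: print(q)
    print()
for n in("pics/side0.png","pics/w1.png","pics/w2.png"):
    print(n,[q for q in yel(cv2.cvtColor(cv2.imread(n),4)) if q[0][0]<340])
E
```

```text
6.9 F [ 0.15 -0.17 -0.07] sd 0.35 pos [0.5625 0.3108 0.0812]
([81, 106, 33, 6, 130], array([ 97.1, 108.6]))
([309, 218, 9, 9, 62], array([313.2, 222.2]))

([44, 217, 39, 33, 727], array([ 65.1, 230.3]))
([176, 218, 36, 34, 895], array([193. , 233.8]))
([308, 218, 35, 19, 459], array([324.7, 227.8]))
([339, 251, 6, 23, 83], array([341.3, 261.8]))
([304, 252, 6, 55, 181], array([306.1, 281.8]))
([339, 279, 6, 28, 108], array([341.5, 294.4]))
([109, 316, 358, 18, 4766], array([304.1, 326.4]))

pics/side0.png [([81, 106, 33, 6, 130], array([ 97.2, 108.6])), ([324, 172, 8, 7, 42], array([327.2, 175. ])), ([317, 195, 8, 6, 39], array([320.6, 197.4])), ([309, 219, 9, 8, 54], array([313.1, 222.7]))]
pics/w1.png [([98, 198, 30, 27, 631], array([112.3, 210.9])), ([203, 199, 28, 26, 569], array([216.9, 211.5])), ([308, 199, 28, 27, 569], array([321.4, 212.2])), ([304, 251, 4, 12, 43], array([305.6, 257.1])), ([304, 264, 5, 43, 128], array([305.2, 286.8])), ([116, 316, 352, 18, 4640], array([309.2, 326.3]))]
pics/w2.png [([48, 216, 39, 33, 786], array([ 68.3, 229.8])), ([178, 217, 36, 33, 868], array([195. , 232.3])), ([308, 217, 35, 20, 498], array([324.8, 227.2])), ([305, 251, 4, 10, 29], array([306.7, 255.8])), ([339, 251, 6, 23, 85], array([341.4, 261.9])), ([305, 269, 5, 38, 117], array([306.3, 290. ])), ([339, 279, 6, 28, 113], array([341.6, 294.4])), ([109, 316, 358, 19, 4849], array([303. , 326.5]))]
```

```bash
python3 - <<'E'
from h import *
w=r.camera("wrist");c=r.camera("side");print(w["mtx"][0])
p=r.read_state()["ee_pos"]
def draw(cam,box,k,n):
    x0,y0,x1,y1=box;im=cv2.resize(np.ascontiguousarray(cam["frame"][y0:y1,x0:x1]),None,fx=k,fy=k,interpolation=3)
    im=np.clip(im.astype(float)*1.6+15,0,255).astype(np.uint8)
    for dz,col in((-.017,(0,255,0)),(.023,(0,255,255)),(.049,(255,0,255))):
        pts=[((proj(cam,p+np.array([a,b,dz]))-[x0,y0])*k).astype(int) for a,b in((-.0095,-.015),(.0095,-.015),(.0095,.015),(-.0095,.015))]
        cv2.polylines(im,[np.array(pts)],True,col,1)
    return im
a=draw(w,(260,190,390,340),4,0);b=draw(c,(265,130,345,250),5,0)
o=np.zeros((600,800,3),np.uint8);o[:,:390]=a[:600,:390];o[:600,395:795]=b[:600,:400]
save(dict(frame=o),"ov.png")
E
```

```text
[316.69508942   0.         323.92297193]
```

View pics/ov.png

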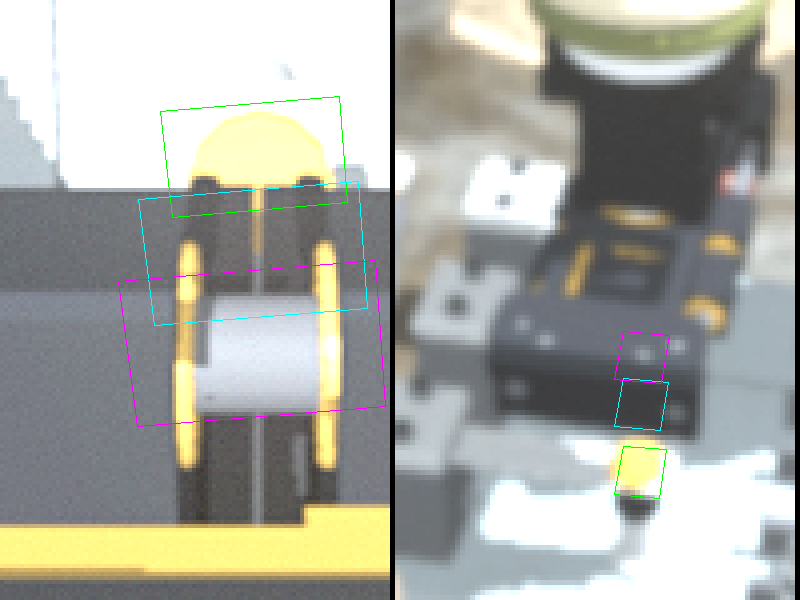

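Call:
apply_moves --commands '[{"linear":[0,0,-0.01],"rot":[0,0,0],"grip":1},{"linear":[0,0,-0.02],"rot":[0,0,0],"grip":1},{"linear":[0,0,-0.033],"rot":[0,0,0],"grip":1},{"linear":[0,0,-0.033],"rot":[0,0,0],"grip":1},{"linear":[0,0,-0.033],"rot":[0,0,0],"grip":1}]'

```text
time: 7.6
ee_pos: [0.5624, 0.3108, 0.0711]
eef_rot: [0.045, 0.999, -0.0, -0.0]
ft_force: [0.3, -0.6, 0.9]
width: 0.0004
```

```bash
cat >> h.py <<'E'
def yel(f):
    h=cv2.cvtColor(f,cv2.COLOR_RGB2HSV);m=cv2.inRange(h,(18,130,70),(32,255,255))
    n,l,s,ce=cv2.connectedComponentsWithStats(m);return [(s[i].tolist(),ce[i].round(1).tolist()) for i in range(1,n) if s[i][4]>20 and s[i][0]<340 and s[i][3]<40 and s[i][2]>7]
def chk(n=7):
    avg(n);print("side",yel(r.camera("side")["frame"]));print("wrist",yel(r.camera("wrist")["frame"]))
E
python3 -c "
from h import *
chk()"
```

```text
7.95 F [-0.07 -0.06  0.29] sd 0.29 pos [0.5626 0.3109 0.0714]
side [([81, 106, 33, 6, 129], [96.7, 108.5]), ([309, 220, 9, 7, 54], [313.1, 222.7])]
wrist [([30, 222, 42, 23, 443], [49.4, 230.2]), ([169, 223, 38, 35, 993], [186.7, 239.3]), ([309, 223, 33, 14, 307], [324.6, 229.9]), ([109, 316, 358, 18, 4725], [304.4, 326.3])]
```

Call:
apply_moves --commands '[{"linear":[0,0,-0.006],"rot":[0,0,0],"grip":1},{"linear":[0,0,-0.012],"rot":[0,0,0],"grip":1},{"linear":[0,0,-0.0167],"rot":[0,0,0],"grip":1},{"linear":[0,0,-0.0167],"rot":[0,0,0],"grip":1},{"linear":[0,0,-0.0167],"rot":[0,0,0],"grip":1}]'

```text
time: 8.55
ee_pos: [0.5625, 0.3108, 0.0662]
eef_rot: [0.045, 0.999, -0.0, -0.0]
ft_force: [-0.8, 0.1, 0.1]
width: 0.0006
```

```bash
python3 -c "
from h import *
chk()"
```

```text
8.9 F [-0.05 -0.31 -0.38] sd 0.56 pos [0.5626 0.3108 0.0663]
side [([81, 106, 33, 6, 126], [96.8, 108.6]), ([309, 222, 9, 5, 38], [312.9, 223.7])]
wrist [([22, 225, 40, 17, 358], [39.0, 231.8]), ([165, 225, 39, 37, 1048], [183.3, 242.3]), ([311, 226, 29, 11, 213], [324.3, 231.0]), ([109, 316, 358, 18, 4774], [304.2, 326.4])]
```

Call:
apply_moves --commands '[{"linear":[0,0,-0.006],"rot":[0,0,0],"grip":1},{"linear":[0,0,-0.012],"rot":[0,0,0],"grip":1},{"linear":[0,0,-0.0167],"rot":[0,0,0],"grip":1},{"linear":[0,0,-0.0167],"rot":[0,0,0],"grip":1},{"linear":[0,0,-0.0167],"rot":[0,0,0],"grip":1}]'

```text
time: 9.5
ee_pos: [0.5625, 0.3108, 0.0612]
eef_rot: [0.045, 0.999, 0.0, -0.0]
ft_force: [-0.2, 0.2, -0.2]
width: 0.0008
```

```bash
python3 -c "
from h import *
chk(8)"
```

```text
9.9 F [-0.22 -0.1  -0.  ] sd 0.25 pos [0.5626 0.3108 0.0613]
side [([81, 106, 33, 6, 132], [96.5, 108.5])]
wrist [([13, 227, 39, 19, 336], [29.2, 234.6]), ([161, 228, 40, 35, 1077], [179.7, 245.2]), ([313, 228, 23, 9, 136], [324.2, 232.2]), ([108, 316, 359, 19, 4848], [301.8, 326.5])]
```

Call:
apply_moves --commands '[{"linear":[0,0,-0.006],"rot":[0,0,0],"grip":1},{"linear":[0,0,-0.012],"rot":[0,0,0],"grip":1},{"linear":[0,0,-0.0167],"rot":[0,0,0],"grip":1},{"linear":[0,0,-0.0167],"rot":[0,0,0],"grip":1},{"linear":[0,0,-0.0167],"rot":[0,0,0],"grip":1}]'

```text
time: 10.5
ee_pos: [0.5625, 0.3108, 0.0561]
eef_rot: [0.045, 0.999, -0.0, -0.0]
ft_force: [0.2, 0.0, 0.4]
width: 0.0004
```

```bash
python3 - <<'E'
from h import *
chk(8)
w=r.camera("wrist");c=r.camera("top")
o=np.zeros((600,800,3),np.uint8)
a=cv2.resize(w["frame"][190:340,225:425],(800,600),interpolation=3);a=np.clip(a*1.5+10.,0,255).astype(np.uint8);save(dict(frame=a),"w3.png")
E
```

```text
10.9 F [ 0.02  0.17 -0.09] sd 0.51 pos [0.5626 0.3108 0.0563]
side [([80, 106, 34, 6, 125], [96.4, 108.4])]
wrist [([5, 230, 36, 19, 338], [19.9, 237.8]), ([156, 231, 42, 32, 1064], [175.9, 247.4]), ([315, 231, 19, 6, 70], [324.2, 233.6]), ([109, 316, 357, 18, 4713], [304.9, 326.3])]
```

View pics/w3.png

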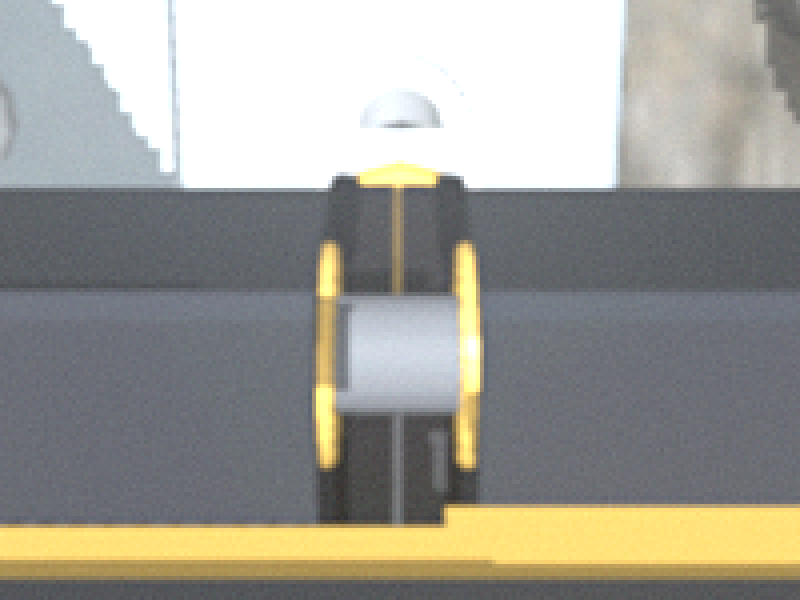

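Call:
apply_moves --commands '[{"linear":[0,0,-0.005],"rot":[0,0,0],"grip":1},{"linear":[0,0,-0.01],"rot":[0,0,0],"grip":1},{"linear":[0,0,-0.01],"rot":[0,0,0],"grip":1},{"linear":[0,0,-0.01],"rot":[0,0,0],"grip":1}]'

```text
time: 11.5
ee_pos: [0.5625, 0.3108, 0.0531]
eef_rot: [0.045, 0.999, -0.0, -0.0]
ft_force: [0.3, -0.5, 0.2]
width: 0.0002
```

```bash
python3 - <<'E'
from h import *
chk(8)
E
```

```text
11.9 F [-0.19 -0.09 -0.23] sd 0.64 pos [0.5625 0.3108 0.0533]
side [([80, 106, 34, 6, 128], [96.6, 108.5])]
wrist [([0, 232, 36, 19, 350], [15.2, 239.6]), ([153, 232, 43, 31, 1040], [173.6, 248.6]), ([316, 233, 17, 4, 35], [324.3, 234.5]), ([108, 316, 359, 18, 4765], [302.9, 326.4])]
```

Call:
apply_moves --commands '[{"linear":[0,0,-0.005],"rot":[0,0,0],"grip":1},{"linear":[0,0,-0.01],"rot":[0,0,0],"grip":1},{"linear":[0,0,-0.01],"rot":[0,0,0],"grip":1}]'

```text
time: 12.3
ee_pos: [0.5625, 0.3109, 0.0502]
eef_rot: [0.045, 0.999, 0.0, 0.0]
ft_force: [0.1, 0.7, 2.4]
width: 0.0009
```

```bash
python3 - <<'E'
from h import *
chk(8)
E
```

```text
12.7 F [-0.3   0.43  1.91] sd 0.57 pos [0.5626 0.3109 0.0503]
side [([81, 106, 33, 6, 129], [96.8, 108.5])]
wrist [([0, 233, 31, 19, 304], [12.1, 240.6]), ([317, 233, 15, 4, 28], [324.4, 234.6]), ([150, 234, 44, 29, 1006], [171.2, 249.7]), ([108, 316, 358, 19, 4860], [302.4, 326.5])]
```

Call:
apply_moves --commands '[{"linear":[0,0,-0.005],"rot":[0,0,0],"grip":1},{"linear":[0,0,-0.01],"rot":[0,0,0],"grip":1},{"linear":[0,0,-0.01],"rot":[0,0,0],"grip":1}]'

```text
time: 13.1
ee_pos: [0.5625, 0.3109, 0.0472]
eef_rot: [0.045, 0.999, 0.0, -0.0]
ft_force: [-0.8, 0.3, 3.5]
width: 0.0005
```

```bash
python3 - <<'E'
from h import *
avg(8)
E
```

```text
13.5 F [-1.56  0.28  4.42] sd 0.39 pos [0.5625 0.3109 0.0474]
```

Call:
apply_moves --commands '[{"linear":[0,0,-0.004],"rot":[0,0,0],"grip":1},{"linear":[0,0,-0.0067],"rot":[0,0,0],"grip":1},{"linear":[0,0,-0.0067],"rot":[0,0,0],"grip":1}]'

```text
time: 13.8
ee_pos: [0.5626, 0.3109, 0.0454]
eef_rot: [0.045, 0.999, 0.0, 0.0]
ft_force: [-2.5, -0.5, 5.6]
width: 0.0003
```

Call:
apply_moves --commands '[{"linear":[0,0,-0.0033],"rot":[0,0,0],"grip":1},{"linear":[0,0,-0.0033],"rot":[0,0,0],"grip":1}]'

```text
time: 14.0
ee_pos: [0.5626, 0.3109, 0.0445]
eef_rot: [0.045, 0.999, 0.0, 0.0]
ft_force: [-1.8, -0.2, 6.3]
width: 0.0005
```

Call:
apply_moves --commands '[{"linear":[0,0,-0.0033],"rot":[0,0,0],"grip":1},{"linear":[0,0,-0.0033],"rot":[0,0,0],"grip":1}]'

```text
time: 14.2
ee_pos: [0.5626, 0.3109, 0.0436]
eef_rot: [0.045, 0.999, 0.0, 0.0]
ft_force: [-1.3, -1.1, 8.4]
width: 0.0006
```

Call:
apply_moves --commands '[{"linear":[0,0,-0.0027],"rot":[0,0,0],"grip":1},{"linear":[0,0,-0.0027],"rot":[0,0,0],"grip":1}]'

```text
time: 14.4
ee_pos: [0.5627, 0.311, 0.0429]
eef_rot: [0.045, 0.999, 0.0, 0.0]
ft_force: [-2.9, -0.5, 8.2]
width: 0.0003
```

Call:
apply_moves --commands '[{"linear":[0,0,-0.0033],"rot":[0,0,0],"grip":1},{"linear":[0,0,-0.0033],"rot":[0,0,0],"grip":1}]'

```text
time: 14.6
ee_pos: [0.5627, 0.311, 0.042]
eef_rot: [0.045, 0.999, 0.0, 0.0]
ft_force: [-3.0, -0.3, 9.2]
width: 0.0005
```

Call:
apply_moves --commands '[{"linear":[0,0,-0.0033],"rot":[0,0,0],"grip":1},{"linear":[0,0,-0.0033],"rot":[0,0,0],"grip":1}]'

```text
time: 14.8
ee_pos: [0.5627, 0.311, 0.0411]
eef_rot: [0.045, 0.999, 0.0, 0.0]
ft_force: [-3.9, -0.4, 10.0]
width: 0.0004
```

Call:
apply_moves --commands '[{"linear":[0,0,-0.0033],"rot":[0,0,0],"grip":1},{"linear":[0,0,-0.0033],"rot":[0,0,0],"grip":1}]'

```text
time: 15.0
ee_pos: [0.5628, 0.311, 0.0408]
eef_rot: [0.045, 0.999, 0.0, 0.0]
ft_force: [-4.9, -2.1, 14.0]
width: 0.0009
```

```bash
python3 - <<'E'
from h import *
avg(8)
E
```

```text
15.4 F [-5.06 -1.61 14.  ] sd 0.26 pos [0.5628 0.311  0.0408]
```

Call:
apply_moves --commands '[{"linear":[0,0,0],"rot":[0,0,0],"grip":1},{"linear":[0,0,0],"rot":[0,0,0],"grip":1},{"linear":[0,0,0],"rot":[0,0,0],"grip":1},{"linear":[0,0,0],"rot":[0,0,0],"grip":1},{"linear":[0,0,0.01],"rot":[0,0,0],"grip":1},{"linear":[0,0,0.02],"rot":[0,0,0],"grip":1},{"linear":[0,0,0.03],"rot":[0,0,0],"grip":1},{"linear":[0,0,0.04],"rot":[0,0,0],"grip":1},{"linear":[0,0,0.08],"rot":[0,0,0],"grip":1},{"linear":[0,0,0.08],"rot":[0,0,0],"grip":1},{"linear":[-0.008,-0.09,0.08],"rot":[0,0,0],"grip":1},{"linear":[-0.016,-0.18,0.08],"rot":[0,0,0],"grip":1},{"linear":[-0.0253,-0.282,0.08],"rot":[0,0,0],"grip":1},{"linear":[-0.0253,-0.282,0.08],"rot":[0,0,0],"grip":1},{"linear":[-0.0253,-0.282,0.08],"rot":[0,0,0],"grip":1}]'

```text
time: 16.9
ee_pos: [0.5551, 0.2256, 0.0636]
eef_rot: [0.046, 0.999, 0.0, 0.0]
ft_force: [-0.2, 0.2, 0.8]
width: 0.0
```

```bash
python3 - <<'E'
from h import *
chk(6)
w=r.camera("wrist");print(proj(w,[.5555,.227,.074]))
save(dict(frame=w["frame"]),"w4.png")
E
```

```text
17.2 F [-0.06  0.31  0.09] sd 0.41 pos [0.5548 0.2272 0.0634]
side [([80, 106, 34, 6, 127], [96.5, 108.5]), ([317, 195, 8, 6, 40], [320.5, 197.3]), ([309, 218, 9, 9, 62], [313.0, 222.3])]
wrist [([161, 226, 40, 37, 1134], [180.2, 244.1]), ([312, 227, 25, 9, 150], [324.1, 231.3]), ([109, 316, 357, 18, 4725], [304.2, 326.5])]
[324.22789901 246.12318064]
```

View pics/w4.png

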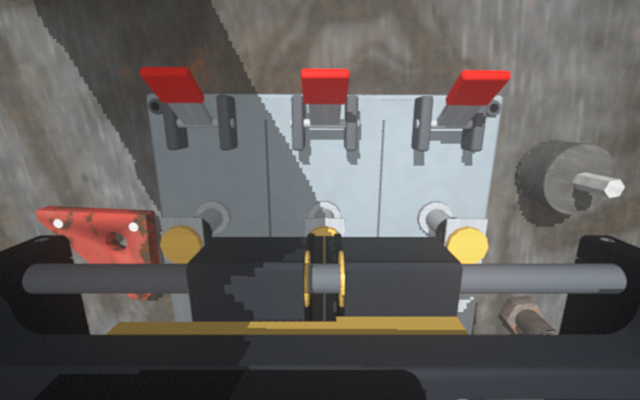

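Call:
apply_moves --commands '[{"linear":[0,0,-0.02],"rot":[0,0,0],"grip":1},{"linear":[0,0,-0.035],"rot":[0,0,0],"grip":1},{"linear":[0,0,-0.041],"rot":[0,0,0],"grip":1},{"linear":[0,0,-0.047],"rot":[0,0,0],"grip":1},{"linear":[0,0,-0.053],"rot":[0,0,0],"grip":1},{"linear":[0,0,-0.053],"rot":[0,0,0],"grip":1}]'

```text
time: 17.95
ee_pos: [0.5546, 0.2262, 0.0478]
eef_rot: [0.045, 0.999, 0.0, -0.0]
ft_force: [-5.2, -0.7, 7.1]
width: 0.0005
```

```bash
python3 - <<'E'
from h import *
avg(8)
E
```

```text
18.35 F [-4.38 -1.23  6.61] sd 0.58 pos [0.5547 0.2262 0.048 ]
```

Call:
apply_moves --commands '[{"linear":[0,0,-0.004],"rot":[0,0,0],"grip":1},{"linear":[0,0,-0.0067],"rot":[0,0,0],"grip":1},{"linear":[0,0,-0.0067],"rot":[0,0,0],"grip":1}]'

```text
time: 18.65
ee_pos: [0.5547, 0.2263, 0.0462]
eef_rot: [0.045, 0.999, 0.0, -0.0]
ft_force: [-5.4, -2.0, 9.5]
width: 0.0003
```

Call:
apply_moves --commands '[{"linear":[0,0,-0.0033],"rot":[0,0,0],"grip":1},{"linear":[0,0,-0.0033],"rot":[0,0,0],"grip":1}]'

```text
time: 18.85
ee_pos: [0.5548, 0.2263, 0.0454]
eef_rot: [0.045, 0.999, 0.0, -0.0]
ft_force: [-5.9, -1.8, 11.3]
width: 0.0005
```

Call:
apply_moves --commands '[{"linear":[0,0,-0.0033],"rot":[0,0,0],"grip":1},{"linear":[0,0,-0.0033],"rot":[0,0,0],"grip":1}]'

```text
time: 19.05
ee_pos: [0.5548, 0.2263, 0.0446]
eef_rot: [0.045, 0.999, 0.0, -0.0]
ft_force: [-6.2, -2.0, 12.4]
width: 0.0001
```

Call:
apply_moves --commands '[{"linear":[0,0,-0.0033],"rot":[0,0,0],"grip":1},{"linear":[0,0,-0.0033],"rot":[0,0,0],"grip":1}]'

```text
time: 19.25
ee_pos: [0.5549, 0.2264, 0.0444]
eef_rot: [0.045, 0.999, 0.0, -0.0]
ft_force: [-9.9, -3.3, 19.0]
width: 0.0006
```

```bash
python3 - <<'E'
from h import *
avg(8)
E
```

```text
19.65 F [-9.32 -2.95 18.78] sd 0.39 pos [0.5548 0.2264 0.0444]
```

Call:
apply_moves --commands '[{"linear":[0,0,0],"rot":[0,0,0],"grip":1},{"linear":[0,0,0],"rot":[0,0,0],"grip":1},{"linear":[0,0,0],"rot":[0,0,0],"grip":1},{"linear":[0,0,0],"rot":[0,0,0],"grip":1},{"linear":[0,0,0.01],"rot":[0,0,0],"grip":1},{"linear":[0,0,0.02],"rot":[0,0,0],"grip":1},{"linear":[0,0,0.03],"rot":[0,0,0],"grip":1},{"linear":[0,0,0.04],"rot":[0,0,0],"grip":1},{"linear":[0,0,0.0667],"rot":[0,0,0],"grip":1},{"linear":[0,0,0.0667],"rot":[0,0,0],"grip":1},{"linear":[-0.008,-0.09,0.0667],"rot":[0,0,0],"grip":1},{"linear":[-0.016,-0.18,0.0667],"rot":[0,0,0],"grip":1},{"linear":[-0.0253,-0.28,0.0667],"rot":[0,0,0],"grip":1},{"linear":[-0.0253,-0.28,0.0667],"rot":[0,0,0],"grip":1},{"linear":[-0.0253,-0.28,0.0667],"rot":[0,0,0],"grip":1}]'

```text
time: 21.15
ee_pos: [0.5475, 0.1419, 0.0627]
eef_rot: [0.046, 0.999, 0.0, 0.0]
ft_force: [0.2, 0.1, -0.3]
width: 0.0007
```

```bash
python3 - <<'E'
from h import *
chk(6)
E
```

```text
21.45 F [-0.24  0.05 -0.08] sd 0.32 pos [0.5473 0.1433 0.0626]
side [([81, 106, 33, 6, 133], [96.5, 108.6]), ([324, 173, 8, 6, 36], [327.2, 175.4]), ([317, 194, 8, 7, 48], [320.5, 196.9]), ([309, 219, 9, 8, 60], [313.0, 222.4])]
wrist [([310, 227, 26, 9, 175], [323.0, 231.4]), ([109, 317, 357, 18, 4696], [303.5, 326.5])]
```

Aligned on the right button (323,231). Descend 5 mm past the expected contact.

Call:
apply_moves --commands '[{"linear":[0,0,-0.02],"rot":[0,0,0],"grip":1},{"linear":[0,0,-0.032],"rot":[0,0,0],"grip":1},{"linear":[0,0,-0.038],"rot":[0,0,0],"grip":1},{"linear":[0,0,-0.044],"rot":[0,0,0],"grip":1},{"linear":[0,0,-0.05],"rot":[0,0,0],"grip":1},{"linear":[0,0,-0.05],"rot":[0,0,0],"grip":1}]'

```text
time: 22.15
ee_pos: [0.5472, 0.1422, 0.0475]
eef_rot: [0.045, 0.999, 0.0, -0.0]
ft_force: [-0.3, -0.4, 2.8]
width: 0.0003
```

```bash
python3 - <<'E'
from h import *
avg(8)
E
```

```text
22.55 F [-1.64  0.05  2.03] sd 0.55 pos [0.5473 0.1422 0.0477]
```

Call:
apply_moves --commands '[{"linear":[0,0,-0.004],"rot":[0,0,0],"grip":1},{"linear":[0,0,-0.0067],"rot":[0,0,0],"grip":1},{"linear":[0,0,-0.0067],"rot":[0,0,0],"grip":1}]'

```text
time: 22.85
ee_pos: [0.5475, 0.1422, 0.0456]
eef_rot: [0.045, 0.999, 0.0, 0.0]
ft_force: [-0.2, 0.5, 3.7]
width: 0.0004
```

Call:
apply_moves --commands '[{"linear":[0,0,-0.0033],"rot":[0,0,0],"grip":1},{"linear":[0,0,-0.0033],"rot":[0,0,0],"grip":1}]'

```text
time: 23.05
ee_pos: [0.5475, 0.1422, 0.0446]
eef_rot: [0.045, 0.999, 0.0, 0.0]
ft_force: [-1.5, 0.2, 3.3]
width: 0.0005
```

Call:
apply_moves --commands '[{"linear":[0,0,-0.0033],"rot":[0,0,0],"grip":1},{"linear":[0,0,-0.0033],"rot":[0,0,0],"grip":1}]'

```text
time: 23.25
ee_pos: [0.5475, 0.1422, 0.0436]
eef_rot: [0.045, 0.999, 0.0, 0.0]
ft_force: [-1.3, 0.2, 4.5]
width: 0.0006
```

Call:
apply_moves --commands '[{"linear":[0,0,-0.0033],"rot":[0,0,0],"grip":1},{"linear":[0,0,-0.0033],"rot":[0,0,0],"grip":1}]'

```text
time: 23.45
ee_pos: [0.5475, 0.1422, 0.0427]
eef_rot: [0.045, 0.999, 0.0, 0.0]
ft_force: [-0.5, -0.2, 4.1]
width: 0.0004
```

Call:
apply_moves --commands '[{"linear":[0,0,-0.0033],"rot":[0,0,0],"grip":1},{"linear":[0,0,-0.0033],"rot":[0,0,0],"grip":1}]'

```text
time: 23.65
ee_pos: [0.5476, 0.1423, 0.042]
eef_rot: [0.045, 0.999, 0.0, 0.0]
ft_force: [-2.1, -0.3, 7.9]
width: 0.0007
```

```bash
python3 - <<'E'
from h import *
avg(8)
E
```

```text
24.05 F [-1.62 -0.61  6.99] sd 0.33 pos [0.5476 0.1423 0.042 ]
```

Call:
apply_moves --commands '[{"linear":[0,0,0],"rot":[0,0,0],"grip":1},{"linear":[0,0,0],"rot":[0,0,0],"grip":1},{"linear":[0,0,0],"rot":[0,0,0],"grip":1},{"linear":[0,0,0],"rot":[0,0,0],"grip":1},{"linear":[0,0,0.01],"rot":[0,0,0],"grip":1},{"linear":[0,0,0.02],"rot":[0,0,0],"grip":1},{"linear":[0,0,0.03],"rot":[0,0,0],"grip":1},{"linear":[0,0,0.04],"rot":[0,0,0],"grip":1},{"linear":[0,0,0.09],"rot":[0,0,0],"grip":1},{"linear":[0,0,0.15],"rot":[0,0,0],"grip":1},{"linear":[0,0,0.15],"rot":[0,0,0],"grip":1},{"linear":[-0.1,0.009,0.15],"rot":[0,0,0],"grip":1},{"linear":[-0.2,0.018,0.15],"rot":[0,0,0],"grip":1},{"linear":[-0.3,0.027,0.15],"rot":[0,0,0],"grip":1},{"linear":[-0.4,0.036,0.15],"rot":[0,0,0],"grip":1},{"linear":[-0.45,0.041,0.15],"rot":[0,0,0],"grip":1},{"linear":[-0.45,0.041,0.15],"rot":[0,0,0],"grip":1},{"linear":[-0.45,0.041,0.15],"rot":[0,0,0],"grip":1}]'

```text
time: 25.85
ee_pos: [0.4129, 0.1546, 0.0869]
eef_rot: [0.045, 0.999, 0.0, 0.0]
ft_force: [0.4, -0.9, 0.5]
width: 0.0003
```

```bash
python3 - <<'E'
from h import *
c=r.camera("side");t=r.camera("top");s=r.read_state();print(s["time"],s["ee_pos"],s["eef_rot"].round(3) if hasattr(s["eef_rot"],"round") else s["eef_rot"])
print("side",yel(c["frame"]))
for n,k in(("s",c),("t",t)):
    for d in r.spot_point("flag_right",k)[:1]:print(n,d["p"],atz(k,d["location"],.03).round(4))
h=cv2.cvtColor(c["frame"],cv2.COLOR_RGB2HSV);m=cv2.inRange(h,(0,170,90),(6,255,255))|cv2.inRange(h,(174,170,90),(180,255,255))
n,l,q,ce=cv2.connectedComponentsWithStats(m)
for i in range(1,n):
    if q[i][4]>15:print(q[i],ce[i].round(1),atz(c,ce[i],.055).round(4))
b=cv2.resize(c["frame"][100:260,250:450],(750,600),interpolation=3);save(dict(frame=b),"s5.png")
E
```

```text
25.95 [0.41326544 0.15434561 0.08674803] [0.045 0.999 0.    0.   ]
side [([80, 106, 34, 6, 130], [96.7, 108.6]), ([324, 173, 8, 6, 34], [327.4, 175.5]), ([317, 195, 8, 6, 40], [320.5, 197.3]), ([309, 219, 9, 8, 60], [313.0, 222.4])]
s 0.86 [0.4807 0.1514 0.03  ]
t 0.6 [0.4792 0.1484 0.03  ]
[604  48  36  83 570] [625.2  82.5] [-0.5153 -0.5935  0.055 ]
[91 97  5  6 23] [93.2 99.7] [ 1.3654 -0.1943  0.055 ]
[361 180   6  10  39] [363.5 184.4] [0.4579 0.1474 0.055 ]
[356 201   9  11  45] [360.3 206. ] [0.4643 0.2287 0.055 ]
[351 227   9  13  54] [355.2 232.8] [0.4733 0.3162 0.055 ]
[152 329  21  24 174] [162.5 339.8] [0.7799 0.5975 0.055 ]
```

View pics/s5.png

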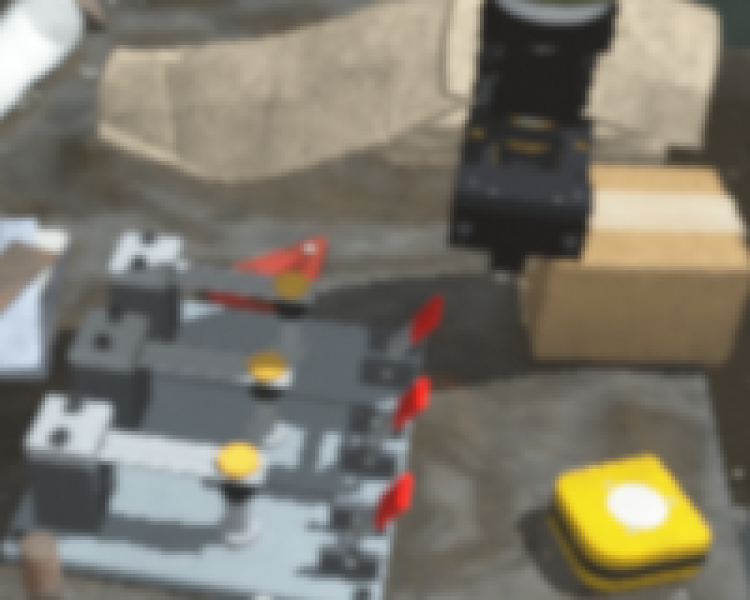

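```bash
python3 - <<'E'
from h import *
c=r.camera("side")
f=lambda x,y:(250+x/3.75,100+y/3.75)
A=atz(c,f(530,358),0);B=atz(c,f(745,360),0);print("box bottom",A.round(3),B.round(3))
for h in(.06,.08,.1,.12):print(h,proj(c,[A[0],A[1],h]).round(1),atz(c,f(583,160),h).round(3))
print("top corner px",f(527,265),"tip px",f(510,268),[proj(c,[.4133,.1543,z]).round(1) for z in(.07,.09,.108,.12)])
E
```

```text
box bottom [0.381 0.115 0.   ] [0.231 0.099 0.   ]
0.06 [394.7 177.4] [ 0.342 -0.052  0.06 ]
0.08 [395.9 171. ] [ 0.348 -0.02   0.08 ]
0.1 [397.2 164.4] [0.353 0.013 0.1  ]
0.12 [398.5 157.7] [0.359 0.045 0.12 ]
top corner px (390.5333333333333, 170.66666666666669) tip px (386.0, 171.46666666666667) [array([382.5, 182.8]), array([383.6, 176.3]), array([384.6, 170.2]), array([385.2, 166.1])]
```

Call:
apply_moves --commands '[{"linear":[0,0,-0.07],"rot":[0,0,0],"grip":1},{"linear":[0,0,-0.14],"rot":[0,0,0],"grip":1},{"linear":[0,0,-0.19],"rot":[0,0,0],"grip":1},{"linear":[0,0,-0.19],"rot":[0,0,0],"grip":1},{"linear":[0.04,-0.0036,-0.19],"rot":[0,0,0],"grip":1},{"linear":[0.07,-0.0063,-0.19],"rot":[0,0,0],"grip":1},{"linear":[0.1,-0.009,-0.19],"rot":[0,0,0],"grip":1},{"linear":[0.12,-0.0108,-0.19],"rot":[0,0,0],"grip":1}]'

```text
time: 26.9
ee_pos: [0.4496, 0.1513, 0.0301]
eef_rot: [0.045, 0.999, 0.0, 0.0]
ft_force: [-1.7, 0.7, 0.9]
width: 0.0008
```

Call:
apply_moves --commands '[{"linear":[0.02,-0.0018,0],"rot":[0,0,0],"grip":1},{"linear":[0.04,-0.0036,0],"rot":[0,0,0],"grip":1},{"linear":[0.06,-0.0054,0],"rot":[0,0,0],"grip":1},{"linear":[0.08,-0.0072,0],"rot":[0,0,0],"grip":1},{"linear":[0.095,-0.0086,0],"rot":[0,0,0],"grip":1},{"linear":[0.105,-0.0095,0],"rot":[0,0,0],"grip":1},{"linear":[0.105,-0.0095,0],"rot":[0,0,0],"grip":1}]'

```text
time: 27.6
ee_pos: [0.4803, 0.1483, 0.0296]
eef_rot: [0.045, 0.999, 0.0, 0.0]
ft_force: [-0.8, 0.9, -0.3]
width: 0.0007
```

```bash
cat >> h.py <<'E'
def red(c):
    h=cv2.cvtColor(c["frame"],cv2.COLOR_RGB2HSV);m=cv2.inRange(h,(0,170,90),(6,255,255))|cv2.inRange(h,(174,170,90),(180,255,255))
    n,l,q,ce=cv2.connectedComponentsWithStats(m)
    for i in range(1,n):
        if q[i][4]>10 and 300<q[i][0]<420:print(q[i],ce[i].round(1),atz(c,ce[i],.055).round(4))
E
python3 - <<'E'
from h import *
avg(3);red(r.camera("side"))
E
```

```text
27.75 F [-0.12 -0.31  0.22] sd 0.48 pos [0.4802 0.1484 0.0298]
[346 184   4   4  11] [347.5 185.2] [0.4972 0.1555 0.055 ]
[356 201   9  11  48] [360.6 206. ] [0.4636 0.2285 0.055 ]
[351 227   9  13  53] [355.3 232.8] [0.4732 0.316  0.055 ]
```

Call:
apply_moves --commands '[{"linear":[-0.05,0.0045,0],"rot":[0,0,0],"grip":1},{"linear":[-0.13,0.0117,0],"rot":[0,0,0],"grip":1},{"linear":[-0.21,0.019,0],"rot":[0,0,0],"grip":1},{"linear":[-0.21,0.019,0.1],"rot":[0,0,0],"grip":1},{"linear":[-0.21,0.019,0.25],"rot":[0,0,0],"grip":1},{"linear":[-0.21,0.019,0.4],"rot":[0,0,0],"grip":1},{"linear":[-0.21,0.019,0.5],"rot":[0,0,0],"grip":1},{"linear":[-0.21,0.019,0.5],"rot":[0,0,0],"grip":1}]'

```text
time: 28.6
ee_pos: [0.4192, 0.1552, 0.1842]
eef_rot: [0.045, 0.999, 0.002, 0.004]
ft_force: [0.5, 0.3, 0.9]
width: 0.0005
```

```bash
python3 - <<'E'
from h import *
c=r.camera("side");red(c);print(yel(c["frame"]));print(r.read_state()["time"],r.read_state()["ee_pos"])
w=r.camera("wrist")
o=np.zeros((600,800,3),np.uint8);o[:330]=0
a=cv2.resize(w["frame"],(480,300));b=cv2.resize(c["frame"][150:300,250:410],(640,600),interpolation=3)
o=np.zeros((600,800,3),np.uint8);o[:300,:480]=a;o[300:600,:320]=cv2.resize(b,(320,300));save(dict(frame=o),"f.png")
E
```

```text
[344 177   7  11  46] [346.8 182.1] [0.4997 0.1434 0.055 ]
[356 201   8  11  40] [360.2 206.4] [0.4644 0.2301 0.055 ]
[351 227   9  12  52] [355.3 232.7] [0.473  0.3156 0.055 ]
[([81, 106, 33, 6, 128], [97.1, 108.6]), ([324, 173, 8, 6, 34], [327.4, 175.5]), ([317, 195, 9, 6, 41], [320.5, 197.2]), ([309, 219, 9, 8, 60], [313.0, 222.4])]
28.65 [0.41808133 0.15474425 0.18172521]
```

View pics/f.png

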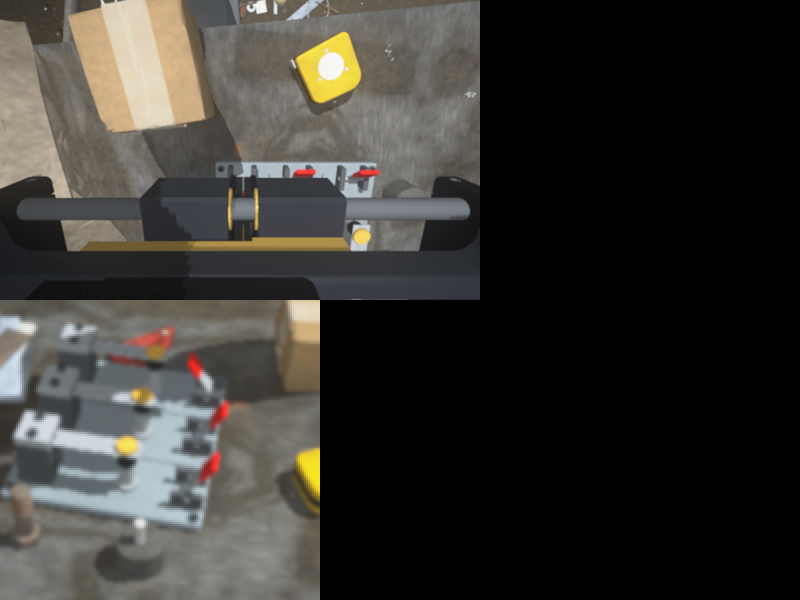

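```bash
python3 -c "
from h import *
print(r.close_job())"
```

```text
the job is handed in; nothing more can be done
None
```

I pressed the three springs left to right and tipped the red flag in front of the right bay, which has the softest spring. The job was handed in at about 29 s of the 72 s allowed.

| Bay | Rate (N/mm) | Force on the stop (N) | Estimated squash (mm) |
|---|---|---|---|
| Left | 0.87 | 14 | 0.6 |
| Middle | 1.5 | 19 | 1 |
| Right | 0.42 | 7 | 0.4 |

- **Presses:** Each tip was held on its stop for nearly a second and then let up. The squash figures come from the force step at the stop, and all are below the 2 mm limit.
- **Flags:** In the last side and wrist pictures the right flag leans fully away, mirrored about its pivot. The left and middle flags still stand.
- **Surroundings:** All three buttons are back at their rest height. The hole saw, bolt and welding magnet look undisturbed by eye, and the gripper is clear of everything.
- **Disagreement:** The shut fingertips were about 20 mm behind the TCP, not 17 mm ahead of it as stated. I found the contact height by feeling down on the left button and used that for the other presses and the flag push.
- **Side force:** The middle press also put about 9 N of sideways force on the tool, which I took to be friction at the button.
- **Rejected moves:** Two early move calls were refused for a missing "rot" field; nothing moved.

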